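# Press home the sample pot lids in order of urgency

## Task

Four sample pots with a coloured sticker on the lid, which tells how urgent they are, stand on the bench with their push-on lids only half on. With a fingertip, press three lids gently straight down until fully home, one after the other: first red, then yellow, then green; leave the blue one's lid half on. Pick nothing up, keep the pots standing in their places, and disturb none of the things around them.

Things in the scene. Friction and masses are not known exactly. Their poses are not given: they have to be found in the camera images.
- pot_red: Loose whitish square sample pot, 46 x 52 mm, 53 mm tall with its lid fully home, 0.12 kg, standing on the desk; its pale push-on lid has a red round sticker (22 mm across) in the middle of the top. Origin at the centre of the pot's underside; z up.
- red_lid_top (a point): Centre of the top face of the lid with the red sticker; it moves with the lid. 53 mm above the pot's underside when the lid is fully home; at the start 6 to 9 mm higher.
- pot_red_lid (a joint): How far the lid with the red sticker stands up from fully home, in m: 0 = home, against a hard stop; 0.006 to 0.009 at the start. It slides straight down along the pot under a push of about 1 N and stays where it is left (no spring).
- pot_yellow: Loose whitish square sample pot, 46 x 52 mm, 53 mm tall with its lid fully home, 0.12 kg, standing on the desk; its pale push-on lid has a yellow round sticker (22 mm across) in the middle of the top. Origin at the centre of the pot's underside; z up.
- yellow_lid_top (a point): Centre of the top face of the lid with the yellow sticker; it moves with the lid. 53 mm above the pot's underside when the lid is fully home; at the start 6 to 9 mm higher.
- pot_yellow_lid (a joint): How far the lid with the yellow sticker stands up from fully home, in m: 0 = home, against a hard stop; 0.006 to 0.009 at the start. It slides straight down along the pot under a push of about 1 N and stays where it is left (no spring).
- pot_green: Loose whitish square sample pot, 46 x 52 mm, 53 mm tall with its lid fully home, 0.12 kg, standing on the desk; its pale push-on lid has a green round sticker (22 mm across) in the middle of the top. Origin at the centre of the pot's underside; z up.
- green_lid_top (a point): Centre of the top face of the lid with the green sticker; it moves with the lid. 53 mm above the pot's underside when the lid is fully home; at the start 6 to 9 mm higher.
- pot_green_lid (a joint): How far the lid with the green sticker stands up from fully home, in m: 0 = home, against a hard stop; 0.006 to 0.009 at the start. It slides straight down along the pot under a push of about 1 N and stays where it is left (no spring).
- pot_blue: Loose whitish square sample pot, 46 x 52 mm, 53 mm tall with its lid fully home, 0.12 kg, standing on the desk; its pale push-on lid has a blue round sticker (22 mm across) in the middle of the top. Origin at the centre of the pot's underside; z up.
- blue_lid_top (a point): Centre of the top face of the lid with the blue sticker; it moves with the lid. 53 mm above the pot's underside when the lid is fully home; at the start 6 to 9 mm higher.
- pot_blue_lid (a joint): How far the lid with the blue sticker stands up from fully home, in m: 0 = home, against a hard stop; 0.006 to 0.009 at the start. It slides straight down along the pot under a push of about 1 N and stays where it is left (no spring).
- cups: Bystander: small stack of clear 30 ml cups, 42 mm across, 50 mm tall, loose, standing among the pots. Origin at the centre of its underside.
- violet_bottle: Bystander: dropper bottle with violet content and black cap, 32 mm across, 99 mm tall, loose, behind the pots. Origin at the centre of its underside.
- iodine_bottle: Bystander: brown dropper bottle with black cap, 32 mm across, 99 mm tall, loose, behind the pots. Origin at the centre of its underside.
- tape_roll: Bystander: roll of beige tape lying flat, 100 mm across, 25 mm tall, loose, behind the pots. Origin at the centre of its underside.
- slides: Bystander: blue slide box, 98 x 150 x 40 mm, loose, behind the pots. Origin at the centre of its underside.
Things that resemble listed ones, but are neither listed nor needed, are in the scene too. Leave any purple or turquoise look-alike of the pot_blue alone.

How it is judged (in metres and radians):
On the way, in this order (a step that is already met when the one before it is completed fails the run):
1. the red lid is home while the yellow and green lids are still up (value of joint pot_red_lid below 0.002 m and value of joint each of pot_yellow_lid, pot_green_lid, pot_blue_lid above 0.004 m), for 0.2 s.
2. then the yellow lid is home too while the green lid is still up (value of joint each of pot_red_lid, pot_yellow_lid below 0.002 m and value of joint each of pot_green_lid, pot_blue_lid above 0.004 m), for 0.2 s.
3. then the green lid is home too (value of joint each of pot_red_lid, pot_yellow_lid, pot_green_lid below 0.002 m and value of joint pot_blue_lid above 0.004 m), for 0.2 s.
At the end, for the whole second after the job is handed in: The red, yellow and green lids are within 2 mm of fully home, the blue lid still stands up 4 to 12 mm; all pots stand upright on the desk within 25 mm of where they stood, at rest; the cups, bottles, tape and slide box are within 25 mm of where they stood (all of step 3 and value of joint pot_blue_lid below 0.012 m and angle between each of pot_red, pot_yellow, pot_green, pot_blue's own z axis and vertical below 0.1 rad and height (world z) of each of pot_red, pot_yellow, pot_green, pot_blue below 0.004 m and distance of each of pot_red, pot_yellow, pot_green, pot_blue, cups, violet_bottle, iodine_bottle, tape_roll, slides from where it was at the start of the episode below 0.025 m and linear speed of each of pot_red, pot_yellow, pot_green, pot_blue below 0.01 m/s); the robot touches nothing.
It fails at once if a pot is lifted off the desk or tipped, or a lid is pulled up (height (world z) of any of pot_red, pot_yellow, pot_green, pot_blue above 0.01 m or angle between any of pot_red, pot_yellow, pot_green, pot_blue's own z axis and vertical above 0.25 rad or value of joint any of pot_red_lid, pot_yellow_lid, pot_green_lid, pot_blue_lid above 0.014 m).
It fails at once if a pot is pushed away from its place (more than 40 mm) (distance of any of pot_red, pot_yellow, pot_green, pot_blue from where it was at the start of the episode above 0.04 m).
It fails at once if a pot or its lid is pressed hard (more than 30 N) (contact force between any of the arm, the fingers and pot_red above 30 N or contact force between any of the arm, the fingers and pot_yellow above 30 N or contact force between any of the arm, the fingers and pot_green above 30 N or contact force between any of the arm, the fingers and pot_blue above 30 N).
It fails at once if the blue lid is pressed down (value of joint pot_blue_lid below 0.004 m).
It fails at once if a bystander is shoved, lifted or knocked over (distance of any of cups, violet_bottle, iodine_bottle, tape_roll, slides from where it was at the start of the episode above 0.04 m or angle between any of cups, violet_bottle, iodine_bottle, tape_roll, slides's own z axis and vertical above 0.4 rad).
It also fails if it takes over 45 s, if anything falls off the work surface, if the arm or the gripper's body presses on something with over 40 N, if the wrist force passes 120 N, or if a joint passes its speed limit or range.

## Robot

A 6-joint arm with a two-finger parallel gripper is mounted at the origin on a cart in front of the work surface, level with it; the furniture and walls round the work are solid. World frame = base frame: x ahead of the robot, y to its left, z up, the work surface at z = 0. Lengths are in mm, angles in rad, forces in N, time in s.
With the tool pointing down it reaches from about 350 to 975 mm from the base axis. Payload 7.1 kg.
Tool frame: the origin (TCP) lies midway between the tips of the shut fingers; the grasp point (between the pads) lies 19 mm behind it (ctrl.grasp_offset is the distance from the TCP to the grasp point, in mm); z points along the fingers, y is the line along which they close (so a half turn about z gives the same grasp; the last joint's range is limited). The gripper opens to 88 mm and grips with 3 to 60 N. Pads are 20 mm wide; open, the fingers measure 115 mm over their backs; the gripper's body (75 mm by 178 mm) begins 61 mm behind the grasp point.
Start: joints at [-1.344, 0.423, 1.63, -0, 1.089, -0.019], TCP at [152.102, -606.193, 222.675] pointing down, gripper open.
Joint ranges: [-3, 3], [-0.9, 2.11], [0.09, 2.58], [-1.31, 4.45], [0.11, 2.69], [-2.54, 2.54]. Speed limits (rad/s): [2.39, 2.39, 3.01, 3.14, 3.14, 3.14].

## Interface

Orientations are given as a rotation vector (axis times angle).
In Python, from workcell import sensors, viewer, ctrl gives the robot as it stands. The module is installed in compiled form; this text tells all that it offers.
- The arm moves only by the shell command python3 -m handwheel 'ROWS'. ROWS is JSON, a list of rows, each a list of 7 numbers: the shift along the tool's x, y, z in mm, then the turn, a rotation vector about the tool's x, y, z in rad, then the closure, from 0 (fully open) to 1 (shut). In form: [[x, y, z, rx, ry, rz, jaw], ...]. A call has 1 to 10 rows; each row shifts and turns the commanded pose from where the row before left it, along the tool's axes as they then stand; what a row does not reach is not made up. A row lasts 1/8 s, in which the tool goes at most 62.5 mm and 10.7 degrees, less where a joint would pass 70% of its speed; a pose out of reach is approached as far as the arm can. A call is refused whole if a number of a shift passes 62.5 or a number of a turn 0.188, either way. A call with a gripper value outside its range is refused whole. The fingers move at their own pace and stop on an object; the grip force is fixed at half the most. Time passes only in rows, so rows that do not move let the fingers close. It gives the time, the measured TCP pose, the force, the opening and the grip force at its end, in the units of the state.
- sensors.get_obs(): the state, without advancing time (a new reading comes with each control period).
- viewer.get_image(name): name is "side" or "top" or "wrist"; returns a dict with "frame" (384x512x3 uint8, blue, green, red), "fov_y" (degrees; the focal length in pixels is half the picture's height over the tangent of half this angle, whatever the lens; pixels are square), "cx", "cy" (the principal point, pixels), "distortion" ([k1, k2, p1, p2, k3] as OpenCV has them; the pictures are not rectified), "R" (3x3) and "t" (3): a world point X has camera coordinates R X + t. Camera axes: x right, y down, z forward; pixel columns grow to the right and rows downward; lengths in mm; the calibration is good to about 2 mm. A picture is of the moment at which its call begins. There is no depth.
- ctrl.close_job(): hands the job in; it is judged then, once.
The state is a dict: "t": time; "qpos": joint angles; "qvel": joint speeds; "joint_torque": joint torques, N m; "ee_pos": TCP position; "orientation": TCP orientation; "ft_force": force on the tool from outside, world axes, zero at the start; "moment": the same for the moment, N m; "width": finger opening in mm; "grasp_force": force on a finger pad.
Only numpy, scipy, OpenCV 4.12 (cv2) and the standard library are available. Lean on these libraries where they do the work, as an engineer would, in place of code of your own. Each camera call takes 0.05 s, during which the arm holds its last target. There are 200 camera calls.

## Working session

There is one attempt and no reset: what is moved stays moved. The work goes in short steps, Python scripts to look and compute and a shell command to move; the robot and the scene stay as the last step left them, time stands still between calls to the robot, and variables do not carry over. Pictures are saved under pics/ and viewed, at most 10 in all, crops included, and the job is handed in when it is done.

```bash
mkdir -p pics
cat > h.py <<'E'
import numpy as np, cv2
from workcell import sensors, viewer, ctrl
def K(im):
    f=im["frame"].shape[0]/2/np.tan(np.radians(im["fov_y"])/2)
    return np.array([[f,0,im["cx"]],[0,f,im["cy"]],[0,0,1.]])
def ray(im,uv):
    p=cv2.undistortPoints(np.array([[uv]],float),K(im),np.array(im["distortion"],float))[0,0]
    R=np.array(im["R"]);t=np.array(im["t"])
    return -R.T@t, R.T@np.array([p[0],p[1],1.])
def plane(im,uv,z):
    o,d=ray(im,uv); return o+d*(z-o[2])/d[2]
def two(i1,u1,i2,u2):
    o1,d1=ray(i1,u1);o2,d2=ray(i2,u2)
    s=np.linalg.lstsq(np.c_[d1,-d2],o2-o1,rcond=None)[0]
    a,b=o1+s[0]*d1,o2+s[1]*d2
    return (a+b)/2,np.linalg.norm(a-b)
E
python3 - <<'E'
from h import *
o=sensors.get_obs(); print(o["ee_pos"],o["orientation"],o["ft_force"],o["t"])
fr=[]
for n in("top","side"):
    im=viewer.get_image(n); cv2.imwrite(f"pics/{n}0.png",im["frame"]); np.save(f"{n}0.npy",im,allow_pickle=True)
    print(n,-np.array(im["R"]).T@np.array(im["t"]),im["fov_y"])
E
```

```text
[ 151.99630274 -605.66329684  221.90281312] [-3.11639552e+00 -3.84917031e-01  2.46008838e-04] [ 0.01331361 -0.06220145  0.08985918] 0.0
top [461.8324854   -3.49838036 938.52273393] 50.45438161493914
side [ -4.88050663 880.9880581  718.73020594] 45.82119108124015
```

View pics/top0.png

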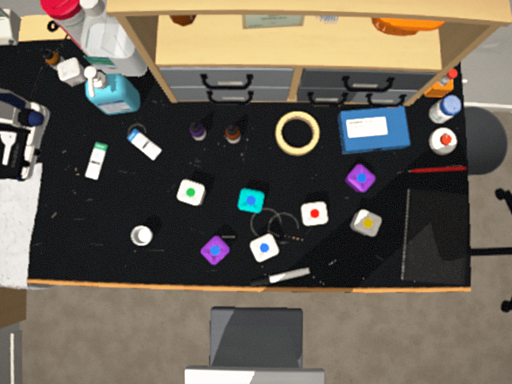

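View pics/side0.png

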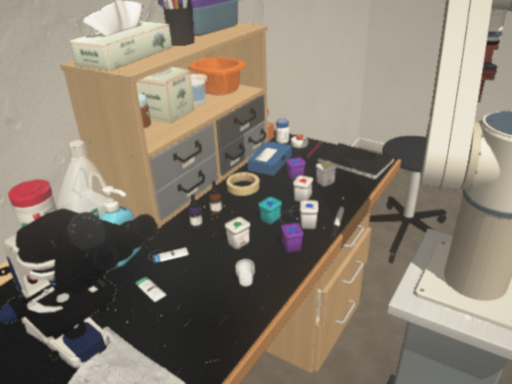

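The top view shows four candidate pots: red sticker (314,213), yellow (367,223, greyish in the arm's shadow), green (191,193) and white with blue (264,247). The look-alikes are purple at (361,178) and (215,250) and turquoise at (251,200), all with blue stickers. The round jar with a red cap at (443,141) is not a square pot. I'll measure the stickers in both views and confirm with a crop.

Run:
```python
from h import *
T=np.load("top0.npy",allow_pickle=True).item();S=np.load("side0.npy",allow_pickle=True).item()
def blob(im,col,seed,r=14):
    hsv=cv2.cvtColor(im["frame"],cv2.COLOR_BGR2HSV)
    lo,hi={"red":(-8,8),"yellow":(18,35),"green":(40,85),"blue":(100,128)}[col]
    H=hsv[...,0].astype(int);H=np.where((H>90)&(lo<0),H-180,H)
    m=((H>=lo)&(H<=hi)&(hsv[...,1]>90)).astype(np.uint8)
    n,l,st,c=cv2.connectedComponentsWithStats(m)
    k=[(st[i,4],c[i]) for i in range(1,n) if np.hypot(*(c[i]-seed))<r]
    k.sort(key=lambda a:-a[0]); return k[0]
seeds={"red":((314,213),(303,180)),"yellow":((367,223),(326,165)),"green":((191,193),(238,226)),"blue":((264,247),(309,205))}
for c,(a,b) in seeds.items():
    na,ua=blob(T,c,a);nb,ub=blob(S,c,b)
    p,g=two(T,ua,S,ub)
    print(c,na,ua.round(1),nb,ub.round(1),"tri",p.round(1),"gap",round(g,1),"top@61",plane(T,ua,61).round(1),"side@61",plane(S,ub,61).round(1))
for n,u,z in(("purpleR",(361,178),60),("purpleL",(215,250),60),("turq",(251,200),60),("cups",(142,235),50)):print(n,plane(T,u,z).round(0))
a=cv2.resize(T["frame"][165:275,120:400],None,fx=2.8,fy=2.8,interpolation=cv2.INTER_CUBIC)
b=cv2.resize(S["frame"][145:265,210:350],None,fx=2.2,fy=2.2,interpolation=cv2.INTER_CUBIC)
o=np.zeros((a.shape[0]+b.shape[0],a.shape[1],3),np.uint8);o[:a.shape[0]]=a;o[a.shape[0]:,:b.shape[1]]=b
cv2.imwrite("pics/crop.png",o);print(o.shape)
```

```text
red 66 [314.2 213.1] 17 [302.6 180.1] tri [ 505.9 -121.4   63.4] gap 2.3 top@61 [ 505.  -122.3   61. ] side@61 [ 508.8 -124.5   61. ]
yellow 80 [367.5 222.4] 17 [326. 165.] tri [ 487.2 -237.4   62.7] gap 2.3 top@61 [ 486.2 -238.4   61. ] side@61 [ 489.4 -239.5   61. ]
green 54 [190.2 191.8] 15 [236.7 223.9] tri [548.2 147.5  61.8] gap 3.0 top@61 [546.9 146.9  61. ] side@61 [550.3 147.   61. ]
blue 63 [263.9 247.3] 15 [308.7 205.1] tri [431.6 -14.4  63.4] gap 3.0 top@61 [430.1 -15.1  61. ] side@61 [434.5 -17.   61. ]
purpleR [ 583. -225.   60.]
purpleL [422.  90.  60.]
turq [531.  14.  60.]
cups [451. 253.  50.]
(572, 784, 3)
```

View pics/crop.png

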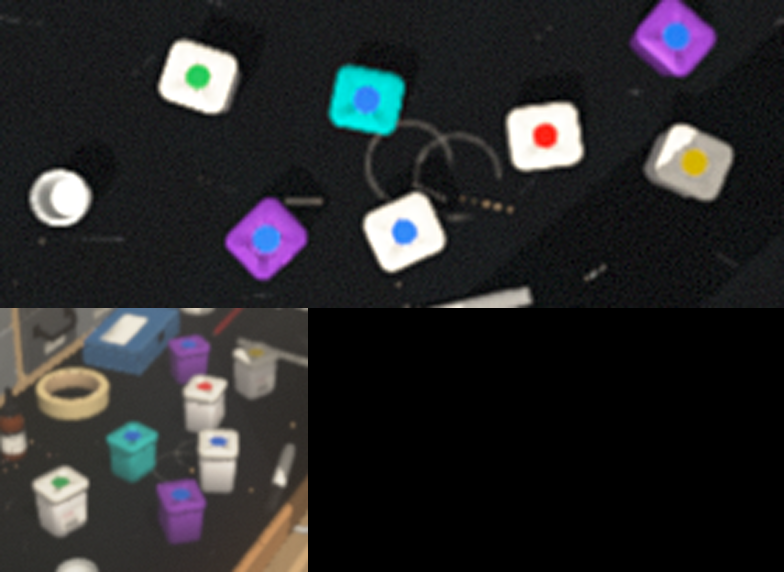

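The crop confirms the targets: the white pots with red, yellow and green stickers. The yellow one is a white pot partly in shadow. The triangulated tops are at 62–63 mm, against an expected 59–62 mm. I'll shut the jaws and go above red, staying high.

```bash
cat > d.py <<'E'
import sys
from h import *
from scipy.spatial.transform import Rotation as Ro
P={"red":(506.5,-122.5),"yellow":(487.5,-238.7),"green":(548.5,147.)}
o=sensors.get_obs();R=Ro.from_rotvec(o["orientation"])
t=np.r_[P[sys.argv[1]],float(sys.argv[2])]
print("t",round(o["t"],2),"ee",o["ee_pos"].round(1),"F",np.round(o["ft_force"],1),"tool z",R.as_matrix()[:,2].round(3),"w",round(o["width"],1),"tooldelta",R.inv().apply(t-o["ee_pos"]).round(1))
E
python3 -m handwheel '[[46,-38,0,0,0,0,1],[46,-38,0,0,0,0,1],[46,-38,0,0,0,0,1],[46,-38,0,0,0,0,1],[46,-38,0,0,0,0,1],[46,-38,0,0,0,0,1],[46,-38,0,0,0,0,1],[46,-38,0,0,0,0,1],[46,-38,0,0,0,0,1],[46,-38,0,0,0,0,1]]'; python3 d.py red 80
```

```text
t: 1.35
ee_pos: [506.6, -123.9, 222.6]
orientation: [3.118, 0.385, -0.0]
ft_force: [0.0, -1.1, 0.4]
width: 0.5
grasp_force: 0.0
t 1.35 ee [ 506.6 -123.9  222.6] F [ 0.  -1.1  0.4] tool z [-0. -0. -1.] w 0.5 tooldelta [  0.2  -1.3 142.6]
```

```bash
python3 -m handwheel '[[0,-1,40,0,0,0,1],[0,0,40,0,0,0,1],[0,0,40,0,0,0,1],[0,0,22,0,0,0,1],[0,0,0,0,0,0,1],[0,0,0,0,0,0,1]]'; python3 d.py red 80
python3 - <<'E'
from h import *
a=viewer.get_image("side")["frame"][110:230,240:360];b=viewer.get_image("top")["frame"][150:270,250:370]
cv2.imwrite("pics/over_red.png",cv2.resize(np.hstack([a,b]),None,fx=3.2,fy=3.2,interpolation=cv2.INTER_CUBIC))
E
```

```text
t: 2.1
ee_pos: [506.0, -124.9, 81.3]
orientation: [3.118, 0.385, 0.001]
ft_force: [-0.4, -0.0, -0.3]
width: 0.4
grasp_force: 0.0
t 2.1 ee [ 506.  -124.9   81.3] F [-0.4 -0.  -0.3] tool z [ 0.001 -0.    -1.   ] w 0.4 tooldelta [ 1.  -2.2  1.3]
```

View pics/over_red.png

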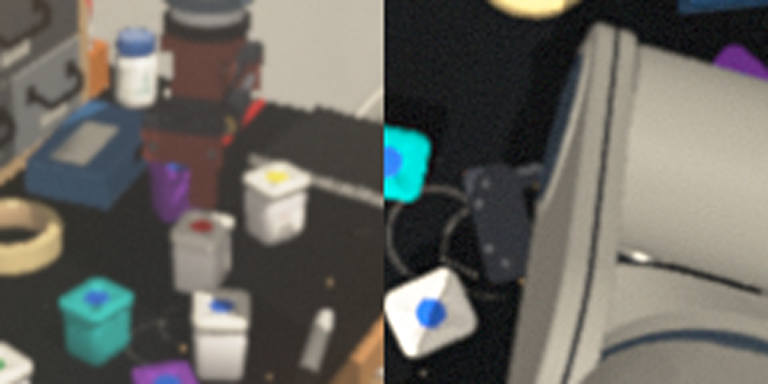

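In the side view (left half), the shut fingers stand right above the red sticker (crop (203,225)) and clear of the neighbours. Next I'll lower gently, reading the force.

```bash
python3 -m handwheel '[[0,-2,7,0,0,0,1],[0,0,7,0,0,0,1],[0,0,2,0,0,0,1],[0,0,2,0,0,0,1],[0,0,2,0,0,0,1],[0,0,2,0,0,0,1],[0,0,2,0,0,0,1],[0,0,1,0,0,0,1],[0,0,1,0,0,0,1],[0,0,0,0,0,0,1]]'; python3 d.py red 53
```

```text
t: 3.45
ee_pos: [505.1, -122.7, 54.6]
orientation: [-3.118, -0.385, 0.0]
ft_force: [-0.3, -0.5, 1.0]
width: 0.4
grasp_force: 0.0
t 3.45 ee [ 505.1 -122.7   54.6] F [-0.3 -0.5  1. ] tool z [-0.  0. -1.] w 0.4 tooldelta [1.5 0.1 1.6]
```

```bash
python3 -m handwheel '[[0,0,0.5,0,0,0,1],[0,0,0.5,0,0,0,1],[0,0,0,0,0,0,1]]'; python3 d.py red 53
```

```text
t: 3.82
ee_pos: [505.1, -122.8, 53.6]
orientation: [-3.118, -0.385, 0.0]
ft_force: [-0.4, -0.3, -0.1]
width: 0.3
grasp_force: 0.1
t 3.83 ee [ 505.1 -122.8   53.6] F [-0.4 -0.3 -0.1] tool z [-0.  0. -1.] w 0.3 tooldelta [1.5 0.1 0.6]
```

```bash
python3 -m handwheel '[[0,0,0.4,0,0,0,1],[0,0,0.4,0,0,0,1],[0,0,0,0,0,0,1]]'; python3 d.py red 53
```

```text
t: 4.2
ee_pos: [505.2, -122.8, 53.5]
orientation: [3.118, 0.385, 0.0]
ft_force: [-3.4, 1.0, 8.1]
width: 0.5
grasp_force: 4.3
t 4.2 ee [ 505.2 -122.8   53.5] F [-3.4  1.   8.1] tool z [ 0. -0. -1.] w 0.5 tooldelta [1.4 0.  0.5]
```

The force rises to 8 N at z = 53.5, so red is hard home. Now I'll lift and go above yellow.

```bash
python3 -m handwheel '[[0,0,-5,0,0,0,1],[0,0,-25,0,0,0,1],[-15,36,-10,0,0,0,1],[-15,36,0,0,0,0,1],[-15,36,0,0,0,0,1],[0,0,0,0,0,0,1],[0,0,0,0,0,0,1]]'; python3 d.py yellow 75;  python3 - <<'E'
from h import *
a=viewer.get_image("side")["frame"][110:230,240:360];b=viewer.get_image("top")["frame"][150:270,250:370]
cv2.imwrite("pics/over_yel.png",cv2.resize(np.hstack([a,b]),None,fx=3.2,fy=3.2,interpolation=cv2.INTER_CUBIC))
E
```

```text
t: 5.08
ee_pos: [487.5, -238.1, 92.7]
orientation: [-3.118, -0.384, 0.001]
ft_force: [-0.1, -0.6, -0.9]
width: 0.5
grasp_force: 0.0
t 5.08 ee [ 487.5 -238.1   92.7] F [-0.1 -0.6 -0.9] tool z [-0.  0. -1.] w 0.5 tooldelta [-0.1  0.6 17.7]
```

View pics/over_yel.png

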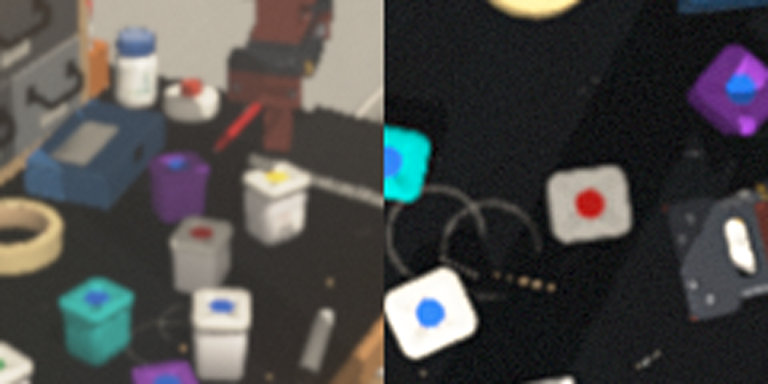

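Red stands in place with its lid down (side crop (201,240)). The fingers are above the yellow sticker (277,178). I'll press it to 53.5, then in small steps.

```bash
python3 -m handwheel '[[0,0,14,0,0,0,1],[0,0,12,0,0,0,1],[0,0,2,0,0,0,1],[0,0,2,0,0,0,1],[0,0,2,0,0,0,1],[0,0,2,0,0,0,1],[0,0,2,0,0,0,1],[0,0,1.5,0,0,0,1],[0,0,1,0,0,0,1],[0,0,0,0,0,0,1]]'; python3 d.py yellow 53
```

```text
t: 6.42
ee_pos: [487.7, -238.5, 54.3]
orientation: [-3.118, -0.385, 0.0]
ft_force: [0.2, -0.3, -0.2]
width: 0.3
grasp_force: 0.0
t 6.42 ee [ 487.7 -238.5   54.3] F [ 0.2 -0.3 -0.2] tool z [-0.  0. -1.] w 0.3 tooldelta [-0.2  0.1  1.3]
```

```bash
python3 -m handwheel '[[0,0,0.5,0,0,0,1],[0,0,0.4,0,0,0,1],[0,0,0.4,0,0,0,1],[0,0,0,0,0,0,1]]'; python3 d.py yellow 53
```

```text
t: 6.92
ee_pos: [487.8, -238.5, 53.5]
orientation: [3.118, 0.385, 0.0]
ft_force: [-0.7, 0.4, 5.9]
width: 0.6
grasp_force: 3.1
t 6.92 ee [ 487.8 -238.5   53.5] F [-0.7  0.4  5.9] tool z [ 0. -0. -1.] w 0.6 tooldelta [-0.3  0.1  0.5]
```

Yellow is home at 5.9 N. Now green, raised by 80 mm.

```bash
python3 -m handwheel '[[0,0,-5,0,0,0,1],[0,0,-35,0,0,0,1],[0,0,-40,0,0,0,1],[21.8,-51.3,0,0,0,0,1],[21.8,-51.3,0,0,0,0,1],[21.8,-51.3,0,0,0,0,1],[21.8,-51.3,0,0,0,0,1],[21.8,-51.3,0,0,0,0,1],[21.8,-51.3,0,0,0,0,1],[21.8,-51.3,0,0,0,0,1]]' >/dev/null; python3 -m handwheel '[[0,0,20,0,0,0,1],[0,0,20,0,0,0,1],[0,0,0,0,0,0,1],[0,0,0,0,0,0,1]]'; python3 d.py green 75;  python3 - <<'E'
from h import *
a=viewer.get_image("side")["frame"][140:260,190:350];b=viewer.get_image("top")["frame"][150:270,150:310]
cv2.imwrite("pics/over_grn.png",cv2.resize(np.hstack([a,b]),None,fx=2.5,fy=2.5,interpolation=cv2.INTER_CUBIC))
E
```

```text
t: 8.68
ee_pos: [548.7, 146.9, 93.6]
orientation: [-3.118, -0.385, -0.001]
ft_force: [-1.1, 0.1, 0.1]
width: 0.4
grasp_force: 0.0
t 8.68 ee [548.7 146.9  93.6] F [-1.1  0.1  0.1] tool z [ 0.001  0.    -1.   ] w 0.4 tooldelta [-0.2 -0.2 18.6]
```

View pics/over_grn.png

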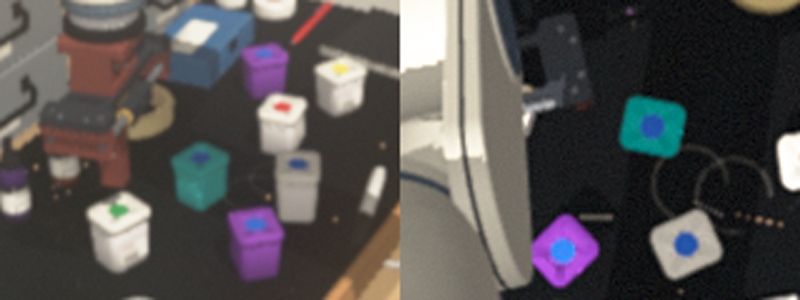

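The side crop shows the fingers over the green sticker (118,210), with red and yellow seated lower and blue still up. Everything is in place, so I'll press green.

```bash
python3 -m handwheel '[[0,0,14,0,0,0,1],[0,0,12,0,0,0,1],[0,0,2,0,0,0,1],[0,0,2,0,0,0,1],[0,0,2,0,0,0,1],[0,0,2,0,0,0,1],[0,0,2,0,0,0,1],[0,0,1.5,0,0,0,1],[0,0,1,0,0,0,1],[0,0,0,0,0,0,1]]'; python3 d.py green 53
```

```text
t: 10.02
ee_pos: [548.3, 146.9, 54.5]
orientation: [3.118, 0.385, -0.0]
ft_force: [0.4, 0.2, 0.5]
width: 0.6
grasp_force: 0.1
t 10.03 ee [548.3 146.9  54.5] F [0.4 0.2 0.5] tool z [-0. -0. -1.] w 0.6 tooldelta [ 0.2 -0.   1.5]
```

```bash
python3 -m handwheel '[[0,0,0.5,0,0,0,1],[0,0,0.5,0,0,0,1],[0,0,0.4,0,0,0,1],[0,0,0,0,0,0,1]]'; python3 d.py green 53
```

```text
t: 10.52
ee_pos: [548.4, 147.0, 53.5]
orientation: [-3.118, -0.385, -0.0]
ft_force: [-2.4, -0.2, 4.8]
width: 0.8
grasp_force: 2.6
t 10.53 ee [548.4 147.   53.5] F [-2.4 -0.2  4.8] tool z [ 0.  0. -1.] w 0.8 tooldelta [ 0.1 -0.   0.5]
```

Green is home at 4.8 N. I'll lift clear and take a last look.

```bash
python3 -m handwheel '[[0,0,-5,0,0,0,1],[0,0,-35,0,0,0,1],[0,0,-50,0,0,0,1],[0,0,-50,0,0,0,1],[0,0,0,0,0,0,1],[0,0,0,0,0,0,1],[0,0,0,0,0,0,1]]'; python3 d.py green 200;  python3 - <<'E'
from h import *
a=viewer.get_image("side")["frame"][130:260,180:360]
cv2.imwrite("pics/end.png",cv2.resize(a,None,fx=4,fy=4,interpolation=cv2.INTER_CUBIC))
E
```

```text
t: 11.4
ee_pos: [547.3, 146.7, 191.6]
orientation: [3.118, 0.385, -0.005]
ft_force: [0.3, 0.3, -0.1]
width: 0.2
grasp_force: 0.0
t 11.4 ee [547.3 146.7 191.6] F [ 0.3  0.3 -0.1] tool z [-0.003 -0.001 -1.   ] w 0.2 tooldelta [ 1.2  0.  -8.4]
```

View pics/end.png

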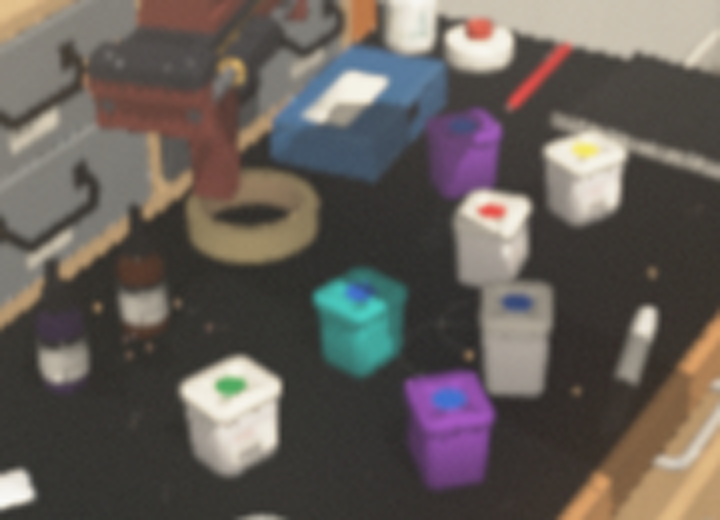

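The picture shows red (490,235), yellow (585,175) and green (232,415) upright with their lids home. Blue (517,340) is still up, the surroundings are undisturbed and the robot is clear.

```bash
python3 -c "
from workcell import ctrl
print(ctrl.close_job())"
```

```text
the job is handed in; nothing more can be done
None
```

I pressed the red, yellow and green lids home in that order (each stopped hard at 5–8 N), left the blue lid half on, saw nothing else disturbed, and handed the job in; no verdict was shown.

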